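# Park the captive lock screw of a riveting stake and draw out its die slide

## Robot

A 6-joint arm with a two-finger parallel gripper is mounted at the origin on a cart in front of the work surface, level with it; the furniture and walls round the work are solid. World frame = base frame: x ahead of the robot, y to its left, z up, the work surface at z = 0. Lengths are in m, angles in rad, forces in N, time in s.
With the tool pointing down it reaches from about 0.375 to 0.9 m from the base axis. Payload 3.1 kg.
Tool frame: the origin (TCP) lies midway between the tips of the shut fingers; the grasp point (between the pads) lies 19 mm behind it (robot.grip_point_offset is the distance from the TCP to the grasp point, in m); z points along the fingers, y is the line along which they close (so a half turn about z gives the same grasp; the last joint's range is limited). The gripper opens to 87 mm and grips with 3 to 60 N. Pads are 19 mm wide; open, the fingers measure 117 mm over their backs; the gripper's body (75 mm by 190 mm) begins 51 mm behind the grasp point.
Start: joints at [1.034, 0.527, 1.433, -0, 1.181, -0.178], TCP at [0.219, 0.585, 0.223] pointing down, gripper open.
Joint ranges: [-3.08, 3.08], [-0.75, 2.2], [0.22, 2.44], [-1.43, 4.57], [0, 2.65], [-2.85, 2.85]. Speed limits (rad/s): [2.79, 2.79, 3.14, 3.14, 3.14, 3.14].

## Interface

Orientations are given as a unit quaternion [w, x, y, z].
In Python, from bench import robot, read_camera, order gives the robot as it stands.
- The arm moves only by the tool move_arm, never from a script. Its argument "moves" is a list of rows, each a list of 3 entries, a list of its own where there are three numbers: the opening, from -1 (shut) to 1 (fully open), then the shift along the tool's x, y, z in cm, then the turn about the tool's z in degrees. A call has 1 to 8 rows; each row shifts and turns the commanded pose from where the row before left it, along the tool's axes as they then stand; what a row does not reach is not made up. A row lasts 1/8 s, in which the tool goes at most 62.5 mm and 10.7 degrees, less where a joint would pass 70% of its speed; a pose out of reach is approached as far as the arm can. A call is refused whole if a number of a shift passes 6.25 or a number of a turn 10.7, either way. A call with a gripper value outside its range is refused whole. The fingers move at their own pace and stop on an object; "grip_force" is the grip in N (left out, the last holds). Time passes only in rows, so rows that do not move let the fingers close. It gives the time, the measured TCP pose, the force, the opening and the grip force at its end, in the units of the state.
- robot.read_state(): the state, without advancing time (a new reading comes with each control period).
- read_camera(name): name is "side" or "top"; returns a dict with "img" (420x560x3 uint8, red, green, blue), "fx", "fy", "cx", "cy" (pixels), "k1" (the pictures are not rectified: a ray, as slopes to the right and down, at radius r is drawn at 1 + k1 r^2 times it, then the intrinsics apply), "eye" and "orientation" of the camera in the world. Camera axes: x right, y down, z forward; pixel columns grow to the right and rows downward; lengths in m; the calibration is good to about 2 mm. A picture is of the moment at which its call begins. There is no depth.
- order.close_job(): hands the job in; it is judged then, once.
The state is a dict: "time": time; "qpos": joint angles; "qvel": joint speeds; "effort": joint torques, N m; "position": TCP position; "tool_rot": TCP orientation; "wrist_force": force on the tool from outside, world axes, zero at the start; "ft_torque": the same for the moment, N m; "width": opening from 0.0 (shut) to 1.0 (fully open); "finger_force": force on a finger pad.
Only numpy, scipy, OpenCV 4.12 (cv2) and the standard library are available. Lean on these libraries where they do the work, as an engineer would, in place of code of your own. Each camera call takes 0.05 s, during which the arm holds its last target. There are 200 camera calls.

## Task

The die slide of the small riveting stake has to come out for a die change. Pull the black lock knob up against its spring until the screw meets its thread, keep pulling while you turn it anticlockwise so that the thread catches, and screw it all the way up to its stop so that it stays up by itself; then let go of it and draw the slide out by its upright grip, fully to its stop. Work gently: do not force the thread, do not haul on the slide while it is still pinned, and leave the things lying around where they are.

Things in the scene. Friction and masses are not known exactly. Their poses are not given: they have to be found in the camera images.
- stake: fixed riveting stake, dark green cast base 92 x 215 mm with two steel gib strips, 32 mm high. Origin on the bench under the lock screw's axis, z up; the slide draws out along its own -y (robot's right at yaw 0). A 50 mm housing (top at 78 mm; steel flange 42 mm wide to 81, nose 27 mm wide to 87) carries the lock knob; a green bridge 67 mm wide, bush top at 72 mm, stands over the die at y = -68 mm.
- lock_lift (a joint): height of the lock screw, m: 0 = down, pin in the slide's hole; grows upward to about 0.031. A spring presses it down, 7 N at 0, 13 N at 0.03; let go, it springs back unless its thread has caught. The hidden thread bush is adjustable: pulled straight up from the start, the screw meets the thread somewhere from 10 to 27 mm; only feel tells where. The pin clears the slide from 15 mm.
- lock_turn (a joint): turn of the lock screw, rad, + = anticlockwise from above, 14 mm rise a turn, stops at -1.7 and 2.2 (home). Starts about -1.1. Pulled up against the thread (5 to 8 N over the spring; 20 N forces it) and turned, it climbs, and the thread catches somewhere from -0.6 to 0.6; then it stays up by itself. Turned past there while down, it runs under the thread and meets it too low: turn it back.
- die_slide (a joint): how far the steel die slide is out, m: 0 = in, die under the bridge; 0.060 = out, at its stop. Stays where it is left; needs about 3 N. Locked while the pin is in its hole.
- knob_grip (a point): on the screw's axis at half height of the black knurled knob, 35 mm wide, 20 mm high (10 mm above and below this point), 100 mm over the bench when down; rises with the screw. White marks on knob and flange meet about where the thread starts. Fingertips may reach 17 mm below this point; a grip of 50 N holds it well.
- slide_grip (a point): on the axis of the slide's upright black grip, a post 16 mm wide (19 mm at its head, 25 mm at its foot) that stands on the slide's end at the stake's y = -133 mm; this point is 28 mm above the slide's top, 18 mm below the grip's top and 56 mm over the bench. It moves with the slide.
- heel_lift_tan: bystander: tan D-shaped heel lift, 54 x 55 x 17 mm, origin under its centre, lies beyond the stake's +y end
- heel_lift_dark: bystander: dark D-shaped heel lift, 54 x 55 x 17 mm, origin under its centre, lies to the right of the stake
- awl: bystander: awl with a light wooden handle, 29 x 130 x 29 mm, origin under its centre, lies along the stake's far side
- sand_block: bystander: brown sanding block, 61 x 106 x 35 mm, origin under its centre, lies to the far right

How it is judged:
On the way, in this order (a step that is already met when the one before it is completed fails the run):
1. the lock screw is screwed up to its stop and stays there by itself, with the slide still in (value of joint lock_turn above 1.9 rad and value of joint lock_lift above 0.015 m and contact force between the fingers and lock_lift below 0.3 N and value of joint die_slide below 0.01 m), for 0.2 s.
2. the slide is drawn out to its stop (value of joint die_slide above 0.056 m), for 0.2 s.
At the end, for the whole second after the job is handed in: the lock screw is screwed up to its stop (turn over 1.9 of 2.2 rad, lift over 15 mm) and stays up by its own thread; the slide is out to its stop (over 56 of 60 mm); nobody holds either (value of joint lock_turn above 1.9 rad and value of joint lock_lift above 0.015 m and value of joint die_slide above 0.056 m); the robot touches nothing.
It fails at once if the thread is forced: pulled up, the screw presses on the stake's thread with more than 20 N (contact force between lock_lift_c1 and stake above 20 N).
It fails at once if the slide is hauled against the lock pin with more than 25 N (contact force between lock_lift and die_slide above 25 N).
It fails at once if a thing lying near the stake is moved by more than 15 mm (distance of any of heel_lift_tan, heel_lift_dark, awl, sand_block from where it was at the start of the episode above 0.015 m).
It also fails if it takes over 67 s, if anything falls off the work surface, if the arm or the gripper's body presses on something with over 40 N, if the wrist force passes 120 N, or if a joint passes its speed limit or range.

## Working session

There is one attempt and no reset: what is moved stays moved. The work goes in short steps, Python scripts to look and compute and a tool call to move; the robot and the scene stay as the last step left them, time stands still between calls to the robot, and variables do not carry over. Pictures are saved under pics/ and viewed, at most 10 in all, crops included, and the job is handed in when it is done.

Besides the shell and the picture viewer there is one more tool, called after ">>>" as a command line: name --argument value ..., lists and objects as JSON in quotes. move_arm: Moves the arm, as the interface text tells. Its arguments: {"type":"object","properties":{"moves":{"type":"array","items":{"type":"array"}},"grip_force":{"type":"number"}},"required":["moves"]}

```bash
mkdir -p pics; ls
cat > h.py <<'E'
import numpy as np, cv2
from bench import robot, read_camera, order
from scipy.spatial.transform import Rotation as R
def rot(q): return R.from_quat([q[1],q[2],q[3],q[0]])
def ray(c,u,v):
    d=np.array([(u-c["cx"])/c["fx"],(v-c["cy"])/c["fy"]]); p=d.copy()
    for _ in range(20): p=d/(1+c["k1"]*(p@p))
    return np.array(c["eye"]), rot(c["orientation"]).apply([p[0],p[1],1.])
def onplane(c,u,v,z):
    e,d=ray(c,u,v); return e+d*(z-e[2])/d[2]
def proj(c,P):
    q=rot(c["orientation"]).inv().apply(np.array(P)-c["eye"]); p=q[:2]/q[2]; p=p*(1+c["k1"]*(p@p))
    return p*[c["fx"],c["fy"]]+[c["cx"],c["cy"]]
E
python3 - <<'E'
from h import *
for n in("top","side"):
    c=read_camera(n); cv2.imwrite(f"pics/{n}0.png",c["img"][:,:,::-1])
    print(n,{k:np.round(c[k],4).tolist() for k in c if k!="img"})
print(robot.read_state())
E
```

```text
pics
top {'fx': 460.3572, 'fy': 460.3572, 'cx': 281.3176, 'cy': 213.3843, 'k1': 0.0304, 'eye': [0.3134, -0.2094, 1.091], 'orientation': [0.0563, -0.7, 0.7098, -0.0547]}
side {'fx': 534.6471, 'fy': 534.6471, 'cx': 273.3905, 'cy': 208.7252, 'k1': 0.0495, 'eye': [0.0481, -1.2975, 0.5794], 'orientation': [-0.5399, 0.82, -0.1626, 0.0981]}
{'time': 0.1, 'qpos': array([ 1.03349928e+00,  5.28369796e-01,  1.43378441e+00,  9.16646969e-06,
        1.18138496e+00, -1.78515759e-01]), 'qvel': array([-9.07972891e-04, -2.80480705e-03, -1.98255353e-03,  1.39957506e-03,
        4.78370244e-04,  7.19424617e-07]), 'effort': array([-2.75615148e-04, -4.40986526e+01, -1.77149820e+01,  6.35048677e-02,
        5.34641964e-02, -5.98398856e-05]), 'position': array([0.21909431, 0.5846351 , 0.22166832]), 'tool_rot': array([-3.44913863e-04,  1.78431662e-01,  9.83951826e-01, -9.10094917e-04]), 'wrist_force': array([ 0.36759287, -0.20920446,  0.00598682]), 'ft_torque': array([-0.03865918, -0.01314201, -0.01697454]), 'finger_force': 0.0, 'width': 0.9966804049577259}
```

View pics/top0.png

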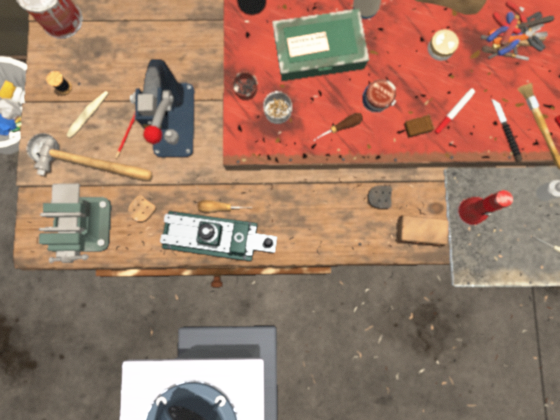

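View pics/side0.png

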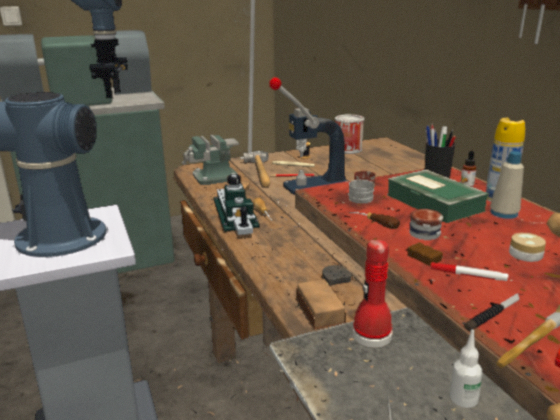

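The top view shows the stake with its knob near (207,232) and the slide grip near (268,243). In the side view the knob is near (235,182) and the grip near (242,215). I'll zoom in and measure.

Run:
```python
from h import *
t=read_camera("top"); s=read_camera("side")
a=cv2.resize(t["img"][205:267,155:285],None,fx=6,fy=6,interpolation=cv2.INTER_CUBIC)
b=cv2.resize(s["img"][165:245,205:280],None,fx=6,fy=6,interpolation=cv2.INTER_CUBIC)
cv2.imwrite("pics/a.png",a[:,:,::-1]);cv2.imwrite("pics/b.png",b[:,:,::-1])
for n,c,(x0,y0,x1,y1) in(("top",t,(155,205,285,267)),("side",s,(205,165,280,245))):
    g=c["img"].max(2); m=np.zeros_like(g); m[y0:y1,x0:x1]=(g[y0:y1,x0:x1]<45)*1
    k,l,st,ce=cv2.connectedComponentsWithStats(m)
    for i in range(1,k):
        if st[i,4]>8: print(n,st[i],ce[i].round(1), onplane(c,*ce[i],.11 if ce[i][0]<240 else .074).round(4))
```

```text
side [227 177   9   7  44] [231.1 180.3] [ 0.4147 -0.08    0.11  ]
side [238 176   2   7   9] [238.7 178.7] [ 0.436  -0.0763  0.11  ]
side [226 192  19   8  89] [233.  195.2] [ 0.3881 -0.1779  0.11  ]
side [221 207  12  20  85] [227.3 215.7] [ 0.3406 -0.285   0.11  ]
side [241 206  12  20 129] [245.2 213.4] [ 0.4052 -0.2119  0.074 ]
side [224 228  11   3  14] [229.1 229.3] [ 0.3237 -0.3514  0.11  ]
```

View pics/a.png

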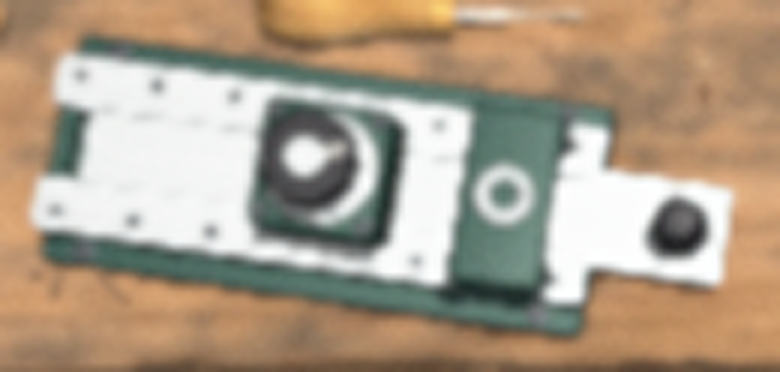

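View pics/b.png

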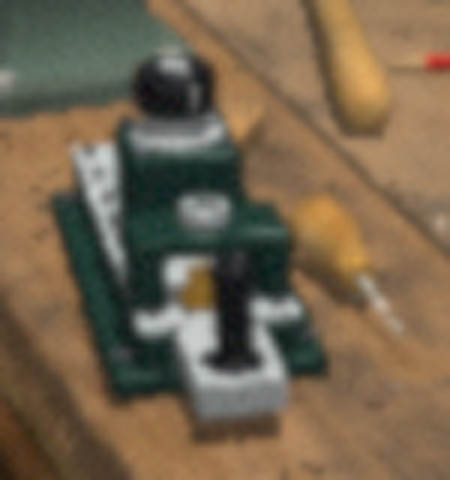

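The top crop puts the knob top at about (308,162), the bridge bush at (503,194) and the grip head at (678,226). The side crop has the knob's middle at about (174,86) and the grip post from (240,258) to (236,355).

```bash
cat >> h.py <<'E'
def tri(t,a,s,b):
    e1,d1=ray(t,*a);e2,d2=ray(s,*b)
    k=np.linalg.lstsq(np.c_[d1,-d2],e2-e1,rcond=None)[0]; p,q=e1+k[0]*d1,e2+k[1]*d2
    return (p+q)/2,np.linalg.norm(p-q)
E
python3 - <<'E'
from h import *
t=read_camera("top"); s=read_camera("side")
T=lambda u,v:(155+(u+.5)/6-.5,205+(v+.5)/6-.5); S=lambda u,v:(205+(u+.5)/6-.5,165+(v+.5)/6-.5)
k=onplane(t,*T(308,162),.11);b=onplane(t,*T(503,194),.072);g=onplane(t,*T(678,226),.074)
k2=onplane(s,*S(174,86),.100); g2=onplane(s,*S(237,308),.050)
print(k,b,g);print("side",k2,g2)
print(np.linalg.norm((b-k)[:2]),np.linalg.norm((g-k)[:2]))
# base corners z~.02 (base outline)
for c in((85,38),(612,108),(583,333),(42,260)): print(onplane(t,*T(*c),.015).round(4))
d=(k-g)[:2]; print("yaw",np.degrees(np.arctan2(d[1],d[0]))-90)
d=(k-b)[:2]; print("yaw",np.degrees(np.arctan2(d[1],d[0]))-90)
print(tri(t,T(308,162),s,S(174,78)))
print(tri(t,T(678,226),s,S(238,262)))
E
```

```text
[ 0.43156103 -0.0460347   0.11      ] [ 0.42317919 -0.11204938  0.072     ] [ 0.41019256 -0.17684381  0.074     ]
side [ 0.43154859 -0.04669853  0.1       ] [ 0.41475694 -0.17341017  0.05      ]
0.06654467303889701 0.13254295133335653
[0.4935 0.0582 0.015 ]
[ 0.4627 -0.1494  0.015 ]
[ 0.3747 -0.1377  0.015 ]
[0.4061 0.0727 0.015 ]
yaw -9.27767019877308
yaw -7.236086832480808
(array([ 0.43235192, -0.04484382,  0.10294278]), np.float64(0.00012213829604860337))
(array([ 0.41243897, -0.17735475,  0.07187574]), np.float64(0.0042347892345188055))
```

```bash
cat >> h.py <<'E'
def pose():
    s=robot.read_state(); y=rot(s["tool_rot"]).apply([0,1,0])
    return s,np.array(s["position"]),np.degrees(np.arctan2(y[1],y[0]))
def plan(p,phi,target,turn,n,op):
    """rows in tool axes: shift first, then turn (deg about tool z, + = clockwise from above)"""
    p=np.array(p,float); rows=[]
    for i in range(n):
        d=(np.array(target)-p)/(n-i); a=np.radians(phi)
        Y=np.array([np.cos(a),np.sin(a),0]); X=np.array([-np.sin(a),np.cos(a),0])
        r=np.round([d@X*100,d@Y*100,-d[2]*100],1); p=p+(r[0]*X+r[1]*Y-r[2]*np.array([0,0,1]))/100
        tt=turn/n; phi-=tt; rows.append([op,r.tolist(),tt])
    return rows,p,phi
E
python3 - <<'E'
from h import *
s,p,phi=pose(); print(p,phi)
r,p,phi=plan(p,phi,[.432,-.046,.18],192,24,1)
for i in (0,8,16): print(r[i:i+8])
print(p,phi)
E
```

```text
[0.21929402 0.5849735  0.22218809] 69.44570427581088
[[1, [-1.8, -2.2, 0.2], 8.0], [1, [-2.0, -1.9, 0.2], 8.0], [1, [-2.3, -1.6, 0.2], 8.0], [1, [-2.5, -1.2, 0.2], 8.0], [1, [-2.6, -0.9, 0.2], 8.0], [1, [-2.7, -0.5, 0.2], 8.0], [1, [-2.8, -0.1, 0.2], 8.0], [1, [-2.8, 0.2, 0.2], 8.0]]
[[1, [-2.7, 0.6, 0.2], 8.0], [1, [-2.6, 1.0, 0.2], 8.0], [1, [-2.4, 1.4, 0.2], 8.0], [1, [-2.2, 1.7, 0.2], 8.0], [1, [-2.0, 2.0, 0.2], 8.0], [1, [-1.7, 2.2, 0.1], 8.0], [1, [-1.3, 2.4, 0.2], 8.0], [1, [-1.0, 2.6, 0.1], 8.0]]
[[1, [-0.6, 2.7, 0.2], 8.0], [1, [-0.2, 2.7, 0.1], 8.0], [1, [0.1, 2.8, 0.2], 8.0], [1, [0.5, 2.7, 0.1], 8.0], [1, [0.9, 2.6, 0.2], 8.0], [1, [1.3, 2.5, 0.1], 8.0], [1, [1.6, 2.2, 0.2], 8.0], [1, [1.9, 2.0, 0.1], 8.0]]
[ 0.43223222 -0.04587022  0.18018809] -122.55429572418912
```

>>> move_arm --moves '[[1,[-1.8,-2.2,0.2],8.0],[1,[-2.0,-1.9,0.2],8.0],[1,[-2.3,-1.6,0.2],8.0],[1,[-2.5,-1.2,0.2],8.0],[1,[-2.6,-0.9,0.2],8.0],[1,[-2.7,-0.5,0.2],8.0],[1,[-2.8,-0.1,0.2],8.0],[1,[-2.8,0.2,0.2],8.0]]'

```text
time: 1.3
position: [0.2911, 0.3733, 0.2066]
tool_rot: [0.0, 0.674, 0.738, 0.0]
wrist_force: [0.1, -0.3, -0.2]
width: 1.002
finger_force: 0.0
```

>>> move_arm --moves '[[1,[-2.7,0.6,0.2],8.0],[1,[-2.6,1.0,0.2],8.0],[1,[-2.4,1.4,0.2],8.0],[1,[-2.2,1.7,0.2],8.0],[1,[-2.0,2.0,0.2],8.0],[1,[-1.7,2.2,0.1],8.0],[1,[-1.3,2.4,0.2],8.0],[1,[-1.0,2.6,0.1],8.0]]'

```text
time: 2.3
position: [0.3621, 0.1626, 0.1927]
tool_rot: [0.0, 0.963, 0.269, 0.0]
wrist_force: [-0.0, 0.1, -0.5]
width: 0.999
finger_force: 0.0
```

>>> move_arm --moves '[[1,[-0.6,2.7,0.2],8.0],[1,[-0.2,2.7,0.1],8.0],[1,[0.1,2.8,0.2],8.0],[1,[0.5,2.7,0.1],8.0],[1,[0.9,2.6,0.2],8.0],[1,[1.3,2.5,0.1],8.0],[1,[1.6,2.2,0.2],8.0],[1,[1.9,2.0,0.1],8.0]]'

```text
time: 3.3
position: [0.4327, -0.0466, 0.1806]
tool_rot: [-0.0, 0.959, -0.283, 0.0]
wrist_force: [-0.4, 0.2, -0.3]
width: 0.996
finger_force: 0.0
```

Run:
```python
from h import *
s,p,phi=pose(); print(p,phi,s["qpos"].round(3),s["wrist_force"],s["time"])
r,p2,ph=plan(p,phi,[.432,-.046,.084],0,8,1)
print(r)
```

```text
[ 0.43270591 -0.04664097  0.18062674] -122.83647272197499 [-0.365  0.343  1.937  0.     0.861  1.779] [-0.4122324   0.19089712 -0.2841419 ] 3.3
[[1, [-0.0, -0.0, 1.2], 0.0], [1, [-0.0, -0.0, 1.2], 0.0], [1, [-0.0, -0.0, 1.2], 0.0], [1, [-0.0, -0.0, 1.2], 0.0], [1, [-0.0, -0.0, 1.2], 0.0], [1, [-0.0, -0.0, 1.2], 0.0], [1, [-0.0, -0.0, 1.2], 0.0], [1, [-0.1, -0.0, 1.3], 0.0]]
```

>>> move_arm --moves '[[1,[0,0,1.2],0],[1,[0,0,1.2],0],[1,[0,0,1.2],0],[1,[0,0,1.2],0],[1,[0,0,1.2],0],[1,[0,0,1.2],0],[1,[0,0,1.2],0],[1,[0,0,1.2],0]]'

```text
time: 4.3
position: [0.4324, -0.0457, 0.0837]
tool_rot: [0.0, 0.96, -0.28, 0.0]
wrist_force: [0.3, -0.1, -0.1]
width: 1.002
finger_force: 0.0
```

>>> move_arm --moves '[[-0.1,[0,0,0],0],[-0.15,[0,0,0],0],[-0.2,[0,0,0],0],[-0.3,[0,0,0],0],[-0.4,[0,0,0],0]]' --grip_force 15

```text
time: 4.92
position: [0.4325, -0.0457, 0.0848]
tool_rot: [0.0, 0.96, -0.28, 0.0]
wrist_force: [-0.5, -0.2, 0.8]
width: 0.519
finger_force: 0.0
```

Run:
```python
from h import *
s,p,phi=pose(); print(p,phi,s["wrist_force"],s["ft_torque"],s["width"],s["finger_force"],s["time"])
c=read_camera("side"); cv2.imwrite("pics/g1.png",cv2.resize(c["img"][110:250,160:310],None,fx=4,fy=4,interpolation=cv2.INTER_CUBIC)[:,:,::-1])
```

```text
[ 0.43247597 -0.04572469  0.08478402] -122.55601626994928 [-0.45031313 -0.15149994  0.80773861] [-0.03801275  0.15378675 -0.03719008] 0.518943359731319 0.0 4.925
```

View pics/g1.png

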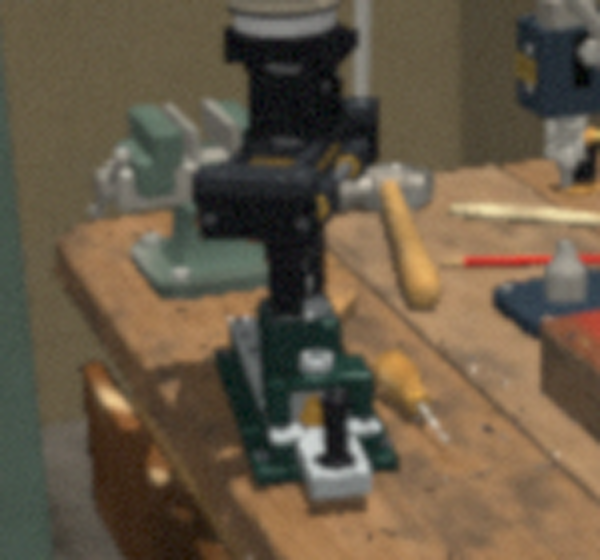

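The fingers straddle the knob near (300,280) and are still closing, so I'll close them further.

>>> move_arm --moves '[[-0.4,[0,0,0],0],[-0.6,[0,0,0],0],[-0.8,[0,0,0],0]]'

```text
time: 5.35
position: [0.4337, -0.044, 0.0847]
tool_rot: [-0.002, 0.96, -0.282, 0.001]
wrist_force: [4.3, 10.2, -0.2]
width: 0.399
finger_force: 15.0
```

>>> move_arm --moves '[[-1,[0,0,0],0],[-1,[0,0,0],0],[-1,[0,0,0],0]]' --grip_force 50

```text
time: 5.72
position: [0.4337, -0.044, 0.0847]
tool_rot: [-0.002, 0.96, -0.282, 0.001]
wrist_force: [4.9, 10.0, 0.1]
width: 0.387
finger_force: 50.0
```

```bash
cat > st.py <<'E'
from h import *
s,p,phi=pose(); print(p.round(5),round(phi,2),"F",s["wrist_force"].round(2),"T",s["ft_torque"].round(3),round(s["width"],3),round(s["finger_force"],1),s["time"],"q6",s["qpos"][5].round(3))
E
python3 st.py
```

```text
[ 0.4337  -0.04401  0.08473] -122.71 F [ 4.92 10.03  0.14] T [ 1.605 -0.611 -0.055] 0.387 50.0 5.725 q6 1.776
```

>>> move_arm --moves '[[-1,[0,-0.2,0],0],[-1,[0,0,-0.2],0],[-1,[0,0,-0.2],0],[-1,[0,0,-0.2],0],[-1,[0,0,-0.2],0],[-1,[0,0,0],0]]'

```text
time: 6.48
position: [0.4337, -0.0438, 0.0926]
tool_rot: [-0.0, 0.96, -0.281, 0.0]
wrist_force: [3.4, 3.8, -8.0]
width: 0.39
finger_force: 50.0
```

```bash
python3 st.py
```

```text
[ 0.43372 -0.04382  0.09255] -122.6 F [ 3.42  3.76 -7.95] T [ 0.639 -0.495  0.032] 0.39 50.0 6.475 q6 1.78
```

>>> move_arm --moves '[[-1,[0,-0.1,-0.1],0],[-1,[0,0,0],0],[-1,[0,0,0],0]]'

```text
time: 6.85
position: [0.4338, -0.0436, 0.0935]
tool_rot: [0.0, 0.96, -0.28, -0.0]
wrist_force: [0.4, -3.2, -8.5]
width: 0.39
finger_force: 50.0
```

```bash
python3 st.py
```

```text
[ 0.43375 -0.04364  0.09349] -122.54 F [ 0.42 -3.23 -8.5 ] T [-0.515  0.013 -0.011] 0.39 50.0 6.85 q6 1.783
```

>>> move_arm --moves '[[-1,[0,0,0],0],[-1,[0,0,-0.05],0],[-1,[0,0,-0.05],0],[-1,[0,0,0],0]]' --grip_force 14

```text
time: 7.35
position: [0.4337, -0.0435, 0.0945]
tool_rot: [0.0, 0.96, -0.28, -0.0]
wrist_force: [-0.2, -5.6, -8.8]
width: 0.395
finger_force: 14.0
```

```bash
python3 st.py
```

```text
[ 0.43373 -0.04352  0.09454] -122.53 F [-0.17 -5.63 -8.77] T [-0.967  0.205 -0.074] 0.395 14.0 7.35 q6 1.783
```

>>> move_arm --moves '[[-1,[0,0.05,-0.05],0],[-1,[0,0,-0.05],0],[-1,[0,0,0],0]]'

```text
time: 7.72
position: [0.4337, -0.0436, 0.0956]
tool_rot: [0.0, 0.96, -0.28, 0.0]
wrist_force: [1.1, -3.4, -9.1]
width: 0.4
finger_force: 14.0
```

>>> move_arm --moves '[[-1,[0,0.05,-0.05],0],[-1,[0,0,-0.05],0],[-1,[0,0,0],0]]'

```text
time: 8.1
position: [0.4337, -0.0437, 0.0966]
tool_rot: [-0.0, 0.96, -0.28, 0.0]
wrist_force: [2.8, 0.4, -9.2]
width: 0.396
finger_force: 14.0
```

>>> move_arm --moves '[[-1,[0,0,-0.05],0],[-1,[0,0,-0.05],0],[-1,[0,0,0],0]]'

```text
time: 8.48
position: [0.4336, -0.0437, 0.0973]
tool_rot: [-0.0, 0.96, -0.281, 0.0]
wrist_force: [5.0, 1.6, -14.2]
width: 0.392
finger_force: 14.0
```

The force has jumped about 5 N over the spring at roughly 12.6 mm, so the screw has met the thread. I'll firm the grip, load slightly more, and start turning anticlockwise with the climb.

>>> move_arm --moves '[[-1,[0,0,0],0],[-1,[0,0,-0.01],0],[-1,[0,0,-0.01],0],[-1,[0,0,0],0]]' --grip_force 50

```text
time: 8.98
position: [0.4336, -0.0438, 0.0973]
tool_rot: [-0.0, 0.96, -0.281, -0.0]
wrist_force: [5.1, 1.4, -17.8]
width: 0.384
finger_force: 50.0
```

```bash
python3 st.py
```

```text
[ 0.43359 -0.04378  0.09732] -122.58 F [  5.1    1.36 -17.81] T [ 0.238 -0.595 -0.009] 0.384 50.0 8.975 q6 1.78
```

>>> move_arm --moves '[[-1,[0.05,-0.02,-0.02],-5],[-1,[0,0,-0.02],-5],[-1,[0,0,-0.02],-5],[-1,[0,0,0],0]]'

```text
time: 9.48
position: [0.4337, -0.0435, 0.0979]
tool_rot: [-0.0, 0.988, -0.153, -0.0]
wrist_force: [6.1, 2.7, -16.5]
width: 0.387
finger_force: 50.0
```

```bash
python3 st.py
```

```text
[ 0.43373 -0.04352  0.0979 ] -107.55 F [  6.14   2.75 -16.54] T [ 0.405 -0.707  0.038] 0.387 50.0 9.475 q6 1.518
```

>>> move_arm --moves '[[-1,[0.05,-0.05,-0.02],-5],[-1,[0,0,-0.02],-5],[-1,[0,0,-0.02],-5],[-1,[0,0,-0.02],-5],[-1,[0,0,-0.02],-5],[-1,[0,0,0],0]]'

```text
time: 10.22
position: [0.4338, -0.043, 0.0989]
tool_rot: [-0.001, 0.998, 0.065, -0.001]
wrist_force: [4.5, 4.1, -15.7]
width: 0.384
finger_force: 50.0
```

```bash
python3 st.py
```

```text
[ 0.43384 -0.04299  0.09889] -82.54 F [  4.46   4.11 -15.66] T [ 0.243 -0.568  0.069] 0.384 50.0 10.225 q6 1.083
```

>>> move_arm --moves '[[-1,[0.05,-0.05,-0.03],-5],[-1,[0,0,-0.02],-5],[-1,[0,0,-0.02],-5],[-1,[0,0,-0.02],-5],[-1,[0,0,-0.02],-5],[-1,[0,0,-0.02],-5],[-1,[0,0,0],0]]'

```text
time: 11.1
position: [0.4336, -0.0424, 0.1]
tool_rot: [-0.001, 0.947, 0.321, -0.001]
wrist_force: [2.0, 3.7, -18.0]
width: 0.387
finger_force: 50.0
```

```bash
python3 st.py
```

```text
[ 0.43362 -0.04242  0.10004] -52.61 F [  2.03   3.75 -18.03] T [ 0.299 -0.49   0.035] 0.387 50.0 11.1 q6 0.562
```

>>> move_arm --moves '[[-1,[0.05,-0.02,-0.01],-5],[-1,[0,0,-0.02],-5],[-1,[0,0,-0.02],-5],[-1,[0,0,-0.02],-5],[-1,[0,0,-0.02],-5],[-1,[0,0,-0.02],-5],[-1,[0,0,0],0]]'

```text
time: 11.98
position: [0.4332, -0.042, 0.1012]
tool_rot: [-0.002, 0.832, 0.554, -0.001]
wrist_force: [-0.5, 2.5, -16.9]
width: 0.382
finger_force: 50.0
```

```bash
python3 st.py
```

```text
[ 0.43321 -0.04197  0.1012 ] -22.66 F [ -0.53   2.55 -16.9 ] T [ 0.238 -0.216  0.037] 0.382 50.0 11.975 q6 0.041
```

>>> move_arm --moves '[[-1,[0.02,0,-0.02],-5],[-1,[0,0,-0.02],-5],[-1,[0,0,-0.02],-5],[-1,[0,0,-0.02],-5],[-1,[0,0,-0.02],-5],[-1,[0,0,-0.02],-5],[-1,[0,0,-0.02],-5],[-1,[0,0,0],0]]'

```text
time: 12.98
position: [0.4326, -0.0418, 0.1026]
tool_rot: [-0.003, 0.627, 0.779, -0.001]
wrist_force: [-3.3, 1.5, -17.2]
width: 0.388
finger_force: 50.0
```

```bash
python3 st.py
```

```text
[ 0.43255 -0.04183  0.10257] 12.31 F [ -3.35   1.53 -17.25] T [0.097 0.137 0.034] 0.388 50.0 12.975 q6 -0.568
```

>>> move_arm --moves '[[-1,[0.03,-0.04,-0.01],-5],[-1,[0,0,-0.02],-5],[-1,[0,0,-0.02],-5],[-1,[0,0,-0.02],-5],[-1,[0,0,-0.02],-5],[-1,[0,0,-0.02],-5],[-1,[0,0,-0.02],-5],[-1,[0,0,0],0]]'

```text
time: 13.98
position: [0.4319, -0.0421, 0.1039]
tool_rot: [-0.003, 0.364, 0.932, -0.001]
wrist_force: [-4.1, -2.0, -16.2]
width: 0.386
finger_force: 50.0
```

```bash
python3 st.py
```

```text
[ 0.43193 -0.0421   0.1039 ] 47.36 F [ -4.08  -1.98 -16.19] T [-0.174  0.505  0.077] 0.386 50.0 13.975 q6 -1.179
```

>>> move_arm --moves '[[-1,[0.03,-0.03,-0.02],-4],[-1,[0,0,-0.02],-4],[-1,[0,0,-0.01],-4],[-1,[0,0,-0.01],-3],[-1,[0,0,0],0]]'

```text
time: 14.6
position: [0.4317, -0.0423, 0.1045]
tool_rot: [-0.003, 0.239, 0.971, -0.0]
wrist_force: [-4.7, -3.1, -17.0]
width: 0.387
finger_force: 50.0
```

```bash
python3 st.py
```

```text
[ 0.43171 -0.04232  0.10448] 62.35 F [ -4.71  -3.11 -17.05] T [-0.264  0.537  0.011] 0.387 50.0 14.6 q6 -1.441
```

>>> move_arm --moves '[[-1,[0,0,-0.01],-3],[-1,[0,0,-0.01],-3],[-1,[0,0,0],0]]'

```text
time: 14.98
position: [0.4317, -0.0424, 0.1047]
tool_rot: [-0.003, 0.188, 0.982, -0.0]
wrist_force: [-3.2, -4.1, -17.1]
width: 0.386
finger_force: 50.0
```

```bash
python3 st.py
```

```text
[ 0.43165 -0.04242  0.10469] 68.36 F [ -3.22  -4.14 -17.06] T [-0.343  0.584  0.031] 0.386 50.0 14.975 q6 -1.546
```

>>> move_arm --moves '[[-1,[0,0,-0.01],-3],[-1,[0,0,-0.01],-3],[-1,[0,0,0],-3],[-1,[0,0,0],0]]'

```text
time: 15.48
position: [0.4312, -0.0425, 0.1049]
tool_rot: [-0.004, 0.112, 0.994, 0.0]
wrist_force: [-4.9, -4.5, -15.7]
width: 0.385
finger_force: 50.0
```

```bash
python3 st.py
```

```text
[ 0.43125 -0.04249  0.10492] 77.18 F [ -4.88  -4.51 -15.69] T [-0.729  0.882 -0.588] 0.385 50.0 15.475 q6 -1.701
```

The torque shows the stop is reached. I'll ease the turn and the pull to see whether the thread holds.

>>> move_arm --moves '[[-1,[0,0,0.03],2],[-1,[0,0,0.03],1],[-1,[0,0,0.03],0],[-1,[0,0,0],0]]'

```text
time: 15.98
position: [0.4313, -0.0425, 0.1044]
tool_rot: [-0.003, 0.136, 0.991, -0.0]
wrist_force: [-6.7, -4.3, -11.9]
width: 0.386
finger_force: 50.0
```

```bash
python3 st.py
```

```text
[ 0.43129 -0.04246  0.10441] 74.35 F [ -6.71  -4.3  -11.91] T [-0.439  0.933  0.015] 0.386 50.0 15.975 q6 -1.65
```

>>> move_arm --moves '[[-1,[0.05,-0.05,0.03],0],[-1,[0,0,0.03],0],[-1,[0,0,0],0]]'

```text
time: 16.35
position: [0.4313, -0.0425, 0.1039]
tool_rot: [-0.003, 0.136, 0.991, -0.0]
wrist_force: [-4.8, -2.3, -9.4]
width: 0.388
finger_force: 50.0
```

```bash
python3 st.py
```

```text
[ 0.43134 -0.04247  0.10391] 74.37 F [-4.85 -2.29 -9.43] T [-0.271  0.969 -0.005] 0.388 50.0 16.35 q6 -1.652
```

>>> move_arm --moves '[[-1,[0,0,0.04],0],[-1,[0,0,0.04],0],[-1,[0,0,0],0]]'

```text
time: 16.73
position: [0.4313, -0.0425, 0.1031]
tool_rot: [-0.003, 0.136, 0.991, -0.0]
wrist_force: [-5.3, -2.5, -10.5]
width: 0.387
finger_force: 50.0
```

```bash
python3 st.py
```

```text
[ 0.4313  -0.04248  0.10311] 74.37 F [ -5.27  -2.55 -10.55] T [-0.263  0.926 -0.005] 0.387 50.0 16.725 q6 -1.652
```

>>> move_arm --moves '[[-1,[0,0,0.05],0],[-1,[0,0,0.05],0],[-1,[0,0,0.05],0],[-1,[0,0,0],0]]'

```text
time: 17.23
position: [0.4314, -0.0425, 0.1025]
tool_rot: [-0.002, 0.136, 0.991, -0.0]
wrist_force: [-7.0, -2.3, -0.1]
width: 0.389
finger_force: 50.0
```

```bash
python3 st.py
```

```text
[ 0.43137 -0.04252  0.10253] 74.38 F [-7.02 -2.29 -0.11] T [-0.149  1.253  0.013] 0.389 50.0 17.225 q6 -1.653
```

The pull now reads 0 N with the knob at about 17.8 mm, so the thread is carrying the spring. I'll release the knob.

>>> move_arm --moves '[[-1,[0.08,0,0],0],[-0.2,[0,0,0],0],[0,[0,0,0],0],[0.2,[0,0,0],0],[0.5,[0,0,0],0],[0.8,[0,0,0],0],[1,[0,0,0],0],[1,[0,0,0],0]]'

```text
time: 18.23
position: [0.4331, -0.0425, 0.1016]
tool_rot: [-0.0, 0.135, 0.991, 0.0]
wrist_force: [0.4, 0.6, -0.1]
width: 0.952
finger_force: 0.0
```

>>> move_arm --moves '[[1,[0,0,-1],0],[1,[0,0,-2],0],[1,[0,0,-2],0],[1,[0,0,-2],0],[1,[0,0,-1],0]]'

```text
time: 18.85
position: [0.4336, -0.0426, 0.1831]
tool_rot: [0.001, 0.135, 0.991, -0.0]
wrist_force: [-0.3, -0.3, -0.2]
width: 0.998
finger_force: 0.0
```

```bash
python3 st.py
python3 - <<'E'
from h import *
c=read_camera("side"); print("exp knob mid px (lift 18mm / 0)",proj(c,[.4325,-.0445,.118]),proj(c,[.4325,-.0445,.1]))
cv2.imwrite("pics/k2.png",cv2.resize(c["img"][145:250,180:300],None,fx=5,fy=5,interpolation=cv2.INTER_CUBIC)[:,:,::-1])
E
```

```text
[ 0.43355 -0.04262  0.18307] 74.44 F [-0.35 -0.28 -0.15] T [ 0.012  0.042 -0.022] 0.998 0.0 18.85 q6 -1.655
exp knob mid px (lift 18mm / 0) [233.3601223 172.0482917] [233.67068266 178.5967131 ]
```

View pics/k2.png

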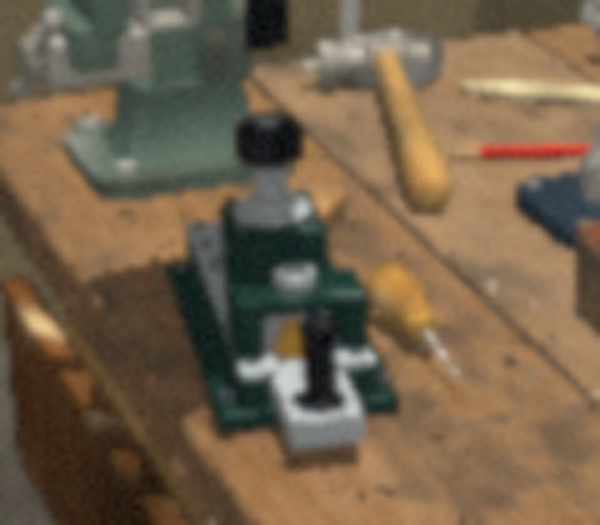

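The knob stands up at about (270,140) in the crop, matching a lift of 16–18 mm, and the slide is still in with its grip at (320,360). Next I go to the grip and close across the slide.

Run:
```python
from h import *
s,p,phi=pose()
r,p,phi=plan(p,phi,[.4136,-.175,.15],83,10,0.1)
print(r[:8]);print(r[8:]); print(p,phi)
```

```text
[[0.1, [-0.2, -1.3, 0.3], 8.3], [0.1, [-0.3, -1.3, 0.3], 8.3], [0.1, [-0.5, -1.2, 0.3], 8.3], [0.1, [-0.7, -1.1, 0.4], 8.3], [0.1, [-0.9, -1.0, 0.3], 8.3], [0.1, [-1.0, -0.9, 0.4], 8.3], [0.1, [-1.1, -0.8, 0.3], 8.3], [0.1, [-1.2, -0.6, 0.4], 8.3]]
[[0.1, [-1.3, -0.4, 0.3], 8.3], [0.1, [-1.4, -0.1, 0.4], 8.3]]
[ 0.41400369 -0.17526473  0.14962826] -8.548270948613183
```

>>> move_arm --moves '[[0.1,[-0.2,-1.3,0.3],8.3],[0.1,[-0.3,-1.3,0.3],8.3],[0.1,[-0.5,-1.2,0.3],8.3],[0.1,[-0.7,-1.1,0.4],8.3],[0.1,[-0.9,-1.0,0.3],8.3],[0.1,[-1.0,-0.9,0.4],8.3],[0.1,[-1.1,-0.8,0.3],8.3],[0.1,[-1.2,-0.6,0.4],8.3]]'

```text
time: 19.9
position: [0.4159, -0.1478, 0.1541]
tool_rot: [-0.0, 0.658, 0.753, -0.0]
wrist_force: [-0.0, -0.4, -0.3]
width: 0.554
finger_force: 0.0
```

>>> move_arm --moves '[[0.1,[-1.3,-0.4,0.3],8.3],[0.1,[-1.4,-0.1,0.4],8.3],[0.1,[0,0,2],0],[0.1,[0,0,2],0],[0.1,[0,0,2],0],[0.1,[0,0,0],0]]'

```text
time: 20.65
position: [0.4119, -0.1742, 0.0863]
tool_rot: [-0.002, 0.758, 0.652, -0.0]
wrist_force: [-0.3, 0.3, -0.7]
width: 0.548
finger_force: 0.0
```

```bash
python3 st.py
python3 - <<'E'
from h import *
c=read_camera("side")
cv2.imwrite("pics/s1.png",cv2.resize(c["img"][145:250,180:300],None,fx=5,fy=5,interpolation=cv2.INTER_CUBIC)[:,:,::-1])
E
```

```text
[ 0.41193 -0.17422  0.08633] -8.57 F [-0.34  0.25 -0.73] T [-0.086  0.061 -0.061] 0.548 0.0 20.65 q6 -0.501
```

View pics/s1.png

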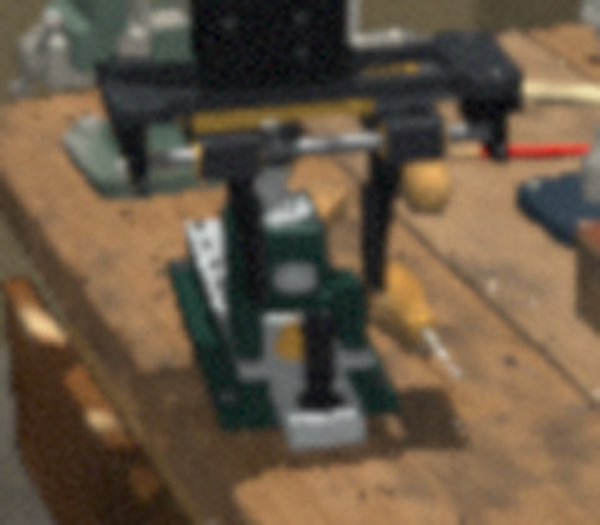

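The fingers at (248,300) and (378,290) straddle the post at (320,360). I'll descend and close.

>>> move_arm --moves '[[0.1,[0,0.1,1.5],0],[0.1,[0,0,1.5],0],[0.1,[0,0,1.5],0],[0.1,[0,0,0],0],[-0.3,[0,0,0],0],[-0.6,[0,0,0],0],[-0.8,[0,0,0],0],[-1,[0,0,0],0]]' --grip_force 15

```text
time: 21.7
position: [0.4123, -0.1745, 0.0428]
tool_rot: [-0.002, 0.757, 0.653, -0.001]
wrist_force: [-4.7, -2.0, 4.2]
width: 0.197
finger_force: 14.5
```

>>> move_arm --moves '[[-1,[0,0,0],0],[-1,[0,0,0],0]]' --grip_force 25

```text
time: 21.95
position: [0.4124, -0.1746, 0.0428]
tool_rot: [-0.002, 0.758, 0.653, -0.001]
wrist_force: [-4.6, -2.1, 3.5]
width: 0.19
finger_force: 24.2
```

```bash
python3 st.py
```

```text
[ 0.41236 -0.17458  0.04284] -8.5 F [-4.58 -2.09  3.51] T [-0.321  0.829  0.064] 0.19 24.2 21.95 q6 -0.5
```

>>> move_arm --moves '[[-1,[0,-0.07,0],0],[-1,[-0.1,0,0],0],[-1,[-0.1,0,0],0],[-1,[-0.1,0,0],0]]'

```text
time: 22.45
position: [0.412, -0.1768, 0.0428]
tool_rot: [-0.001, 0.758, 0.652, 0.0]
wrist_force: [-1.6, 2.6, 5.1]
width: 0.189
finger_force: 24.1
```

```bash
python3 st.py
```

```text
[ 0.41203 -0.17675  0.04281] -8.57 F [-1.6   2.57  5.07] T [0.37  0.426 0.046] 0.189 24.1 22.45 q6 -0.507
```

Moving freely at about 3 N, so I'll keep drawing.

>>> move_arm --moves '[[-1,[-0.4,0,-0.02],0],[-1,[-0.5,0,0],0],[-1,[-0.5,0,0],0],[-1,[-0.5,0,0],0],[-1,[-0.5,0,0],0],[-1,[0,0,0],0]]'

```text
time: 23.2
position: [0.4082, -0.2017, 0.0428]
tool_rot: [-0.001, 0.758, 0.652, -0.0]
wrist_force: [-4.0, 1.5, 4.9]
width: 0.191
finger_force: 24.1
```

```bash
python3 st.py
```

```text
[ 0.4082  -0.20171  0.04283] -8.55 F [-3.99  1.5   4.85] T [-0.008  0.862  0.017] 0.191 24.1 23.2 q6 -0.555
```

>>> move_arm --moves '[[-1,[-0.5,-0.05,0],0],[-1,[-0.5,0,0],0],[-1,[-0.5,0,0],0],[-1,[-0.5,0,0],0],[-1,[-0.5,0,0],0],[-1,[-0.4,0,0],0],[-1,[0,0,0],0]]'

```text
time: 24.08
position: [0.4037, -0.2307, 0.0428]
tool_rot: [-0.001, 0.758, 0.652, -0.0]
wrist_force: [-4.1, 2.1, 4.7]
width: 0.192
finger_force: 24.1
```

```bash
python3 st.py
```

```text
[ 0.40371 -0.23068  0.04283] -8.55 F [-4.15  2.06  4.73] T [0.115 0.837 0.068] 0.192 24.1 24.075 q6 -0.609
```

>>> move_arm --moves '[[-1,[-0.15,-0.05,0],0],[-1,[-0.15,0,0],0],[-1,[-0.1,0,0],0],[-1,[-0.1,0,0],0],[-1,[0,0,0],0]]'

```text
time: 24.7
position: [0.4031, -0.234, 0.0428]
tool_rot: [-0.001, 0.758, 0.652, 0.0]
wrist_force: [0.1, 7.1, 6.0]
width: 0.19
finger_force: 24.1
```

```bash
python3 st.py
```

```text
[ 0.40312 -0.23405  0.04281] -8.61 F [0.13 7.05 6.04] T [1.039 0.053 0.037] 0.19 24.1 24.7 q6 -0.619
```

The stop is reached: about 60 mm out and 7 N. I'll release and retreat upward.

>>> move_arm --moves '[[-1,[0,0,0],0],[-0.4,[0,0,0],0],[-0.2,[0,0,0],0],[0,[0,0,0],0],[0.1,[0,0,0],0],[0.1,[0,0,0],0]]'

```text
time: 25.45
position: [0.4034, -0.2355, 0.0428]
tool_rot: [0.0, 0.758, 0.652, 0.0]
wrist_force: [-0.1, 0.4, 0.1]
width: 0.538
finger_force: 0.0
```

>>> move_arm --moves '[[0.1,[0,0,-1],0],[0.1,[0,0,-2],0],[0.1,[0,0,-3],0],[0.1,[0,0,-3],0],[0.1,[0,0,-3],0],[0.1,[-3,0,-2],0],[0.1,[-5,0,0],0],[0.1,[-5,0,0],0]]'

```text
time: 26.45
position: [0.3839, -0.3649, 0.1843]
tool_rot: [0.001, 0.758, 0.653, -0.0]
wrist_force: [0.6, -0.1, 0.7]
width: 0.551
finger_force: 0.0
```

```bash
python3 st.py
python3 - <<'E'
from h import *
c=read_camera("side");t=read_camera("top")
a=cv2.resize(c["img"][145:265,170:300],(400,369),interpolation=cv2.INTER_CUBIC); b=cv2.resize(t["img"][180:270,110:240+60],(400,190),interpolation=cv2.INTER_CUBIC)
cv2.imwrite("pics/e.png",np.vstack([a,b])[:,:,::-1])
E
```

```text
[ 0.3839  -0.36491  0.18427] -8.51 F [ 0.63 -0.09  0.7 ] T [-0.109  0.041  0.015] 0.551 0.0 26.45 q6 -0.823
```

View pics/e.png

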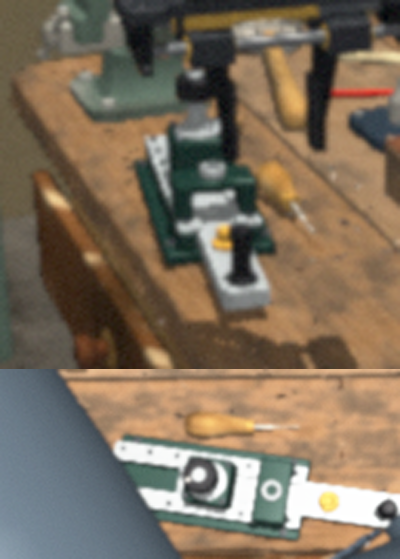

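The knob is still up at (195,85), the slide is out with its brass die exposed at (328,502), and the awl hasn't moved. Handing in.

```bash
python3 -c "
from bench import order
print(order.close_job())"
```

```text
the job is handed in; nothing more can be done
None
```

Job handed in at about 26 s (no verdict came back): the lock screw is up at its stop and held by its thread, the slide is drawn about 60 mm to its stop, and the gripper is clear of everything.

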